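# Ease the press-fit lid off an instrument housing with a pry wedge

### The arm

A 6-joint arm with a two-finger parallel gripper is mounted at the origin on the work surface. World frame = base frame: x ahead of the robot, y to its left, z up, the work surface at z = 0. Lengths are in m, angles in rad, forces in N, time in s.
With the tool pointing down it reaches from about 0.225 to 0.875 m from the base axis. Payload 3.4 kg.
Tool frame: the origin (TCP) lies at the very end of the fingers, on their centre line; the grasp point (between the pads) lies 19 mm behind it (manip.hold_point_z is the distance from the TCP to the grasp point, in m); z points along the fingers, y is the line along which they close (so a half turn about z gives the same grasp; the last joint's range is limited). The gripper opens to 85 mm and grips with 20 to 120 N. Pads are 22 mm wide; open, the fingers measure 114 mm over their backs; the gripper's body (76 mm by 85 mm) begins 54 mm behind the grasp point. The pads swing forward as they close: fully open they stand 13 mm farther back than shut.
Start: joints at [1.048, 0.276, 1.505, -0, 1.361, -0.121], TCP at [0.225, 0.529, 0.209] pointing down, gripper open.
Joint ranges: [-2.89, 2.89], [-0.75, 2.08], [0.22, 2.7], [-1.18, 4.32], [0.11, 2.71], [-2.7, 2.7]. Speed limits (rad/s): [2.57, 2.57, 3.14, 3.14, 3.14, 3.14].

### API

Orientations are given as a unit quaternion [w, x, y, z].
In Python, from rig import readout, viewer, order, manip gives the robot as it stands. The module is installed in compiled form; this text tells all that it offers.
- The arm moves only by the tool send_rows, never from a script. Its arguments are lists of equal length, an entry for each row: "xyz": the shift along the world's x, y, z in m, a list of three; "delta_rot": the turn, a rotation vector about the world's x, y, z in degrees, a list of three. In form: {"xyz": [[tx, ty, tz], ...], "delta_rot": [[wx, wy, wz], ...]}. A call has 1 to 12 rows; each row shifts and turns the commanded pose from where the row before left it; what a row does not reach is not made up. A row lasts 1/10 s, in which the tool goes at most 50 mm and 8.59 degrees, less where a joint would pass 70% of its speed; a pose out of reach is approached as far as the arm can. A call with a gripper value outside its range is refused whole. "gripper" is the finger opening in m, from 0 to 0.0854, set as the call begins (left out, the last holds). The fingers move at their own pace and stop on an object; "force" is the grip in N (left out, the last holds). Time passes only in rows, so rows that do not move let the fingers close. It gives the time, the measured TCP pose, the force, the opening and the grip force at its end, in the units of the state.
- readout.get_state(): the state, without advancing time (a new reading comes with each control period).
- viewer.get_image(name): name is "scene" or "top" or "wrist"; returns a dict with "color" (480x640x3 uint8, red, green, blue), "depth" (480x640 float32, m along the optical axis (not along the pixel's ray), 0 where there is no reading), "K" (3x3 intrinsics, pixels), "camera_from_world" (4x4, takes a point from world to camera coordinates). Camera axes: x right, y up, looking along -z (the intrinsics and any distortion apply to the point x, -y, -z); pixel columns grow to the right and rows downward; lengths in m; the calibration is good to about 2 mm. The wrist camera is an equidistant fisheye: a pixel r from the principal point sees the ray r / f radians off the axis. A picture is of the moment at which its call begins.
- order.sign_off(): hands the job in; it is judged then, once.
The state is a dict: "clock": time; "qpos": joint angles; "qd": joint speeds; "effort": joint torques, N m; "position": TCP position; "ee_rot": TCP orientation; "contact_force": force on the tool from outside, world axes, zero at the start; "moment": the same for the moment, N m; "width": finger opening in m; "gripper_force": force on a finger pad.
Only numpy, scipy, OpenCV 4.12 (cv2) and the standard library are available. Lean on these libraries where they do the work, as an engineer would, in place of code of your own. Each camera call takes 0.05 s, during which the arm holds its last target. There are 200 camera calls.

### The job

Take the pry wedge from its stand and work it into the sloping pry pockets in the left and right sides of the instrument housing, a little on one side and then on the other in turn, until the press-fit lid stands at least 8 mm higher than fully seated along both sides; never let one side get more than 6 mm ahead of the other, or the lid cocks and jams. Lift it with the wedge alone, keeping the fingers off the lid, then put the wedge back upright in its stand, blade down, and leave the tester, the screwdriver and the dish of screws where they are.

Things in the scene. Friction and masses are not known exactly. Their poses are not given: they have to be found in the camera images.
- housing: Cast aluminium instrument housing clamped to the bench, 170 (x) by 176 (y) by 74 mm high; clamp feet reach 20 mm out at its x ends. Origin: centre of its underside; z up, +y its left side, -y its right. A white lid sits in its rim, flush at 74 mm when seated. In the middle of each side (+y, -y) a pry pocket 50 mm wide in x: a dark ramp from the rim's top down and inward under the lid's edge.
- pocket_left (a point): Point on the left pocket's ramp straight below the seated lid's lower left edge: (0, 60, 56) mm in the housing's frame, axes as the housing's. The ramp is 42 degrees below level: it goes down towards -y for 45 mm along the slope past this point, and up towards +y to the rim's top 20 mm outside the lid. Gap from ramp to seated lid edge: 6 mm vertically, 4.5 mm square to the ramp.
- pocket_right (a point): The same on the right side, mirrored: (0, -60, 56) mm in the housing's frame; its ramp goes down towards +y and up towards -y. A wedge pushed down along a ramp lifts that side of the lid; raising one side does not move the other.
- lid_left (a joint): Rise of the lid's left (+y) side, as an angle in rad about its right edge: rise of the left edge in mm = 120 x value. 0 = seated, stop at 0.0917 (11 mm). Starts between 0 and 1.2 mm. It stays where it is left; lifting takes about 5 N up at the left edge.
- lid_right (a joint): The same for the lid's right (-y) side, as an angle about its left edge: rise of the right edge in mm = 120 x value, stop at 11 mm, starts between 0 and 1.2 mm.
- lid: The press-fit white lid, 140 (x) by 120 (y) by 12 mm thick, 250 g, with a keypad and a small display. Origin: centre of its underside, 62 mm above the bench when seated.
- lid_top (a point): Centre of the lid's top face, z square to it. Its tilt from vertical is the difference of the two sides' rises over 120 mm (6 mm = 0.05 rad).
- wedge_grip (a point): Centre of the handle of the pry wedge, a black nylon tool of 0.07 to 0.14 kg, 140 mm long; z points along the tool away from the blade (up in the stand). Handle 36 (x) by 12 (y) by 90 mm long. Below it a straight slippery blade, 50 mm long, 24 mm wide in x, tapering evenly in y from 12.5 mm at the handle to a blunt 2 mm tip (12 degrees between its faces).
- wedge_tip (a point): Middle of the blade's tip, 95 mm from the handle's centre. With a blade face flat on a ramp the tool leans 42 degrees outward. Measured along the ramp past the lid's edge: at 8 mm the seated lid begins to rise, at 19 mm it has risen 4 mm, at 30 mm 8 mm, at 38 mm 11 mm (the stop), about 0.35 mm per mm. Pushing in takes 5 to 12 N.
- stand_slot (a point): Middle of the top face of the wedge's stand, a fixed wooden block 72 (x) by 56 (y) by 62 mm high, z up. A slot 28 (x) by 16 (y) mm goes right through it here. The wedge stands in it blade down, the underside of its handle resting on the block: handle centre 45 mm above this point, its x and y along the stand's (either way round).
- tester: Bystander: yellow hand-held tester lying on the bench, 100 by 58 by 26 mm; origin at the centre of its underside.
- driver: Bystander: screwdriver, 160 mm long, lying on the bench.
- dish: Bystander: steel dish, 72 mm across and 16 mm high, with the lid's screws; origin at the centre of its underside.

How it is judged:
On the way, in this order (a step that is already met when the one before it is completed fails the run):
1. the wedge is lifted out of its stand (z of wedge_grip in the frame of stand_slot above 0.09 m), for 0.1 s.
2. one side of the lid is raised by 3 mm (value of joint any of lid_left, lid_right above 0.025 rad), for 0.1 s.
3. both sides are raised by 3 mm (value of joint each of lid_left, lid_right above 0.025 rad), for 0.1 s.
4. both sides are raised by 8 mm (value of joint each of lid_left, lid_right above 0.0663 rad), for 0.1 s.
At the end, for the whole second after the job is handed in: Both sides of the lid stand at least 8 mm above seated (so within 3 mm of each other), and the wedge stands released in its stand's slot, blade down, upright within 7 degrees, its handle resting on the block (within 5 mm in height, 10 mm sideways) (all of step 4 and horizontal distance between wedge_grip and stand_slot below 0.01 m and z of wedge_grip in the frame of stand_slot between 0.04 and 0.05 m and angle between wedge_grip's own z axis and vertical below 0.12 rad); the robot touches nothing.
It fails at once if the lid is cocked: one side more than 6 mm ahead of the other (angle between lid_top's own z axis and vertical above 0.0505 rad).
It fails at once if the fingers or the arm press on the lid (contact force between any of the fingers, the arm and lid above 3 N).
It fails at once if a bystander is moved by more than 20 mm (distance of any of tester, driver, dish from where it was at the start of the episode above 0.02 m).
It also fails if it takes over 72 s, if anything falls off the work surface, if the arm or the gripper's body presses on something with over 40 N, if the wrist force passes 120 N, or if a joint passes its speed limit or range.

## Working session

There is one attempt and no reset: what is moved stays moved. The work goes in short steps, Python scripts to look and compute and a tool call to move; the robot and the scene stay as the last step left them, time stands still between calls to the robot, and variables do not carry over. Pictures are saved under pics/ and viewed, at most 10 in all, crops included, and the job is handed in when it is done.

Besides the shell and the picture viewer there is one more tool, called after "Call:" as name(argument=value, ...) on one line, values as JSON. send_rows: Moves the arm, as the interface text tells. Its arguments: {"type":"object","properties":{"xyz":{"type":"array"},"delta_rot":{"type":"array"},"gripper":{"type":"number"},"force":{"type":"number"}},"required":["xyz","delta_rot"]}

```bash
mkdir -p pics
cat > h.py <<'E'
import numpy as np, cv2
from rig import readout, viewer, order, manip
def grab(n):
    d=viewer.get_image(n); d['name']=n; return d
def cloud(d):
    # world points per pixel (pinhole)
    K=d['K'];z=d['depth'];v,u=np.mgrid[0:480,0:640]
    x=(u-K[0,2])/K[0,0]*z; y=(v-K[1,2])/K[1,1]*z
    P=np.stack([x,-y,-z,np.ones_like(z)],-1)
    return (P@np.linalg.inv(d['camera_from_world']).T)[...,:3]
E
python3 - <<'E'
from h import *
a=grab('scene');b=grab('top')
for d in(a,b): 
    np.save(d['name']+'.npy',d,allow_pickle=True); print(d['K'],np.linalg.inv(d['camera_from_world']).round(3))
    cv2.imwrite(f"pics/{d['name']}1.png",d['color'][...,::-1])
print(readout.get_state(),manip.hold_point_z)
E
```

```text
[[465.26949027   0.         315.4843876 ]
 [  0.         465.26949027 232.78188662]
 [  0.           0.           1.        ]] [[-0.504 -0.632  0.589  1.101]
 [ 0.864 -0.358  0.355  0.308]
 [-0.014  0.687  0.726  0.705]
 [ 0.     0.     0.     1.   ]]
[[518.48966084   0.         333.43540008]
 [  0.         518.48966084 241.99218898]
 [  0.           0.           1.        ]] [[-0.011  0.983 -0.182  0.465]
 [-0.999 -0.003  0.04   0.01 ]
 [ 0.038  0.182  0.983  0.95 ]
 [ 0.     0.     0.     1.   ]]
{'clock': 0.1, 'qpos': array([ 1.04798031e+00,  2.76515720e-01,  1.50598442e+00, -1.67383575e-05,
        1.36074246e+00, -1.21024595e-01]), 'qd': array([-0.00058448, -0.0013646 , -0.00290949, -0.00053021,  0.00150869,
       -0.00081264]), 'effort': array([ 2.77917738e-03, -4.17697549e+01, -2.46404296e+01, -1.09212631e-04,
        5.75910788e-03, -2.93539870e-05]), 'position': array([0.22463   , 0.52875066, 0.20864422]), 'ee_rot': array([-2.53249394e-04,  1.99545322e-01,  9.79888251e-01, -7.85184715e-04]), 'contact_force': array([-0.03112609, -0.31163422, -0.76447326]), 'moment': array([ 0.02626025, -0.05303158, -0.02273219]), 'gripper_force': 0.0, 'width': 0.08581232802680874} 0.0187
```

View pics/scene1.png

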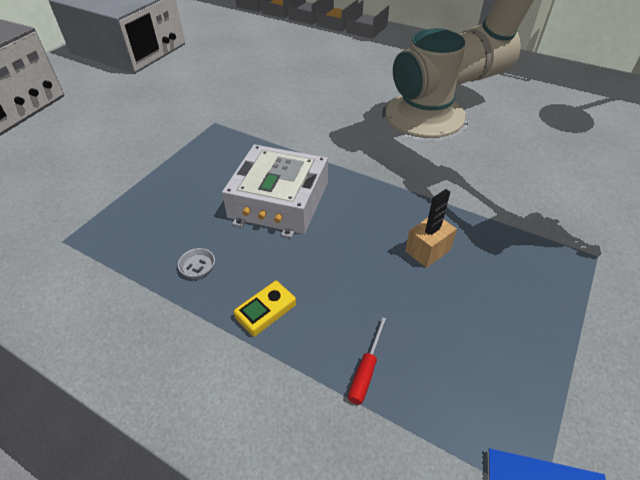

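View pics/top1.png

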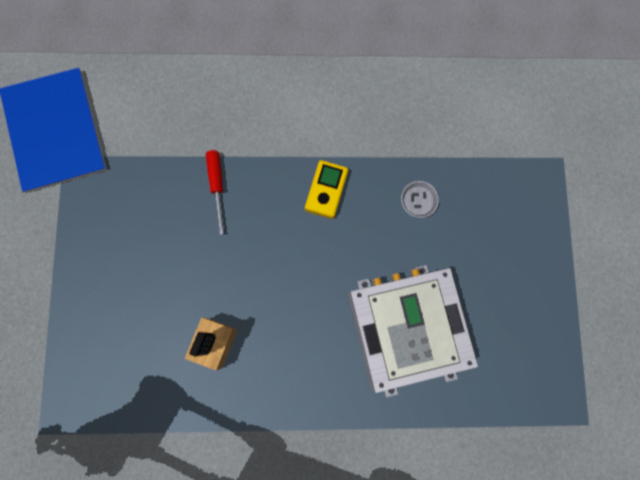

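The scene view shows the housing at (277,188), the stand with the wedge at (433,230), the dish at (197,264), the tester at (265,308) and the driver at (368,365). In the top view the housing is at (413,330), with dark pockets at (373,338) and (454,319), and the stand is at (210,343).

```bash
cat > m.py <<'E'
from h import *
def rect(p): 
    (c,s,a)=cv2.minAreaRect((p[:,:2]*1000).astype(np.float32)); return np.round(c,1),np.round(s,1),round(a,1)
for n in('top','scene'):
    d=np.load(n+'.npy',allow_pickle=True).item(); P=cloud(d); X=P[...,0];Y=P[...,1];Z=P[...,2]
    C=d['color'].astype(int); hsv=cv2.cvtColor(d['color'],cv2.COLOR_RGB2HSV)
    near=(X>.2)&(X<.7)&(abs(Y)<.45)
    print(n,'mat z',np.median(Z[near]))
    m=near&(Z>.068)&(Z<.082)&(Y<.05)
    m=cv2.morphologyEx(m.astype(np.uint8),cv2.MORPH_OPEN,np.ones((3,3)))>0
    print('housing',rect(P[m]),np.median(Z[m]))
    dk=near&(Z>.045)&(Z<.085)&(C.max(-1)<70)&(Y<.05)
    nn,l,st,ce=cv2.connectedComponentsWithStats(dk.astype(np.uint8))
    for i in range(1,nn):
        if st[i,4]>60: print('dark',st[i,4],ce[i].round(),P[l==i].mean(0).round(4),rect(P[l==i]))
    # lid white-cream
    lid=near&(Z>.068)&(Z<.085)&(hsv[...,1]>18)&(hsv[...,0]>18)&(hsv[...,0]<45)&(hsv[...,2]>150)&(Y<.05)
    print('lid',lid.sum(),rect(P[lid]),np.median(Z[lid]))
    w=near&(Z>.052)&(Z<.068)&(hsv[...,1]>90)&(hsv[...,0]<25)&(Y>.1)
    print('stand',w.sum(),rect(P[w]),np.median(Z[w]))
    h=near&(Z>.147)&(Z<.16)&(Y>.1)&(Y<.4)&(C.max(-1)<80)
    print('handle top',h.sum(), rect(P[h]) if h.sum() else '',P[h].mean(0))
    h=near&(Z>.07)&(Z<.16)&(Y>.1)&(Y<.4)
    print('handle all',h.sum(), rect(P[h]) if h.sum() else '')
E
python3 m.py
```

```text
top mat z 0.0012828142472183224
housing (array([ 480.5, -158.3]), array([170.3, 176.9]), 12.9) 0.07499374355499955
dark 251 [455. 320.] [ 0.4934 -0.2303  0.0681] (array([ 495.5, -229.5]), array([43.7, 15.5]), 12.7)
dark 307 [372. 339.] [ 0.4637 -0.0892  0.0663] (array([463.7, -89.4]), array([46.4, 20.5]), 12.6)
lid 34 (array([ 479.3, -157.7]), array([135.7, 118.8]), 12.6) 0.07525909491057803
stand 1062 (array([459.6, 184.3]), array([56.5, 72.2]), 69.4) 0.062490641511056044
handle top 178 (array([459.7, 183.5]), array([11.2, 34.9]), 68.4) [0.45897092 0.18339213 0.15217959]
handle all 431 (array([459.7, 184.1]), array([13.1, 36. ]), 69.6)
scene mat z 0.0017838652271875421
housing (array([ 482.4, -159.1]), array([174. , 177.8]), 13.2) 0.07572723272485105
dark 79 [309. 182.] [ 0.4626 -0.0913  0.0669] (array([465.5, -91.9]), array([43.9, 22.7]), 13.5)
lid 8 (array([ 519.5, -115.3]), array([ 67.5, 136. ]), 56.7) 0.07573791874290631
stand 710 (array([462.2, 183.6]), array([57.1, 74.1]), 69.9) 0.0625415711278014
handle top 111 (array([461.7, 184.1]), array([11.7, 37.9]), 69.8) [0.46484639 0.18407307 0.1519282 ]
handle all 595 (array([462.5, 183.5]), array([13.7, 39.8]), 68.7)
```

Call:
send_rows(xyz=[[0.0236,-0.0345,0],[0.0236,-0.0345,0],[0.0236,-0.0345,0],[0.0236,-0.0345,0],[0.0236,-0.0345,0],[0.0236,-0.0345,0],[0.0236,-0.0345,0],[0.0236,-0.0345,0],[0.0236,-0.0345,0],[0.0235,-0.0343,0],[0,0,0],[0,0,0]], delta_rot=[[0,0,2.4],[0,0,0],[0,0,0],[0,0,0],[0,0,0],[0,0,0],[0,0,0],[0,0,0],[0,0,0],[0,0,0],[0,0,0],[0,0,0]])

```text
clock: 1.3
position: [0.4608, 0.1837, 0.2089]
ee_rot: [-0.001, 0.18, 0.984, 0.0]
contact_force: [-0.4, 0.2, -0.0]
width: 0.0851
gripper_force: 0.0
```

Run:
```python
from h import *
d=grab('wrist'); cv2.imwrite("pics/w1.png",d['color'][...,::-1]); print(d['K'])
np.save('wrist.npy',d,allow_pickle=True)
print(readout.get_state())
```

```text
[[371.64829954   0.         325.6606472 ]
 [  0.         371.64829954 239.82475318]
 [  0.           0.           1.        ]]
{'clock': 1.35, 'qpos': array([ 2.40230105e-01,  1.57239773e-01,  1.66512502e+00,  8.78327472e-04,
        1.32053660e+00, -9.69988311e-01]), 'qd': array([ 0.02803472, -0.00633365,  0.00478603, -0.00034407, -0.00164509,
       -0.00198005]), 'effort': array([-8.99299476e-01, -3.37187898e+01, -2.43942261e+01, -8.11568764e-02,
       -3.98079108e-02, -1.72952223e-03]), 'position': array([0.46022319, 0.18452695, 0.20901161]), 'ee_rot': array([-7.71024142e-04,  1.79421070e-01,  9.83772062e-01,  1.21213628e-04]), 'contact_force': array([0.92774835, 0.31592946, 0.19218849]), 'moment': array([ 0.02019568,  0.06783889, -0.02294906]), 'gripper_force': 0.0, 'width': 0.08526658815795496}
```

View pics/w1.png

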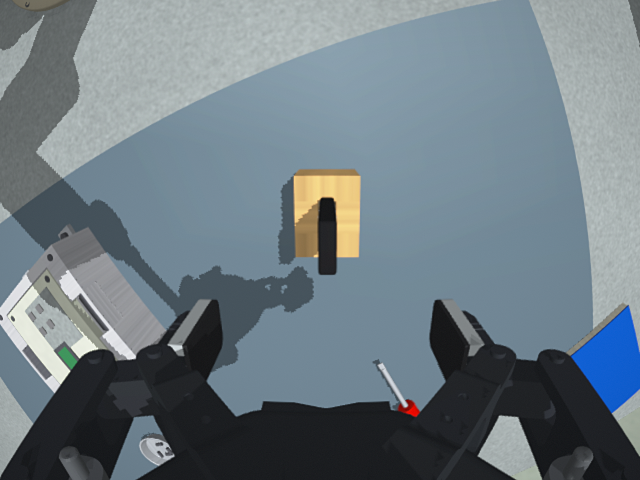

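The wrist view shows the handle at (327,235), upright and midway between the fingers (x about 210 and 445), on the stand block at (327,215). Descending and gripping.

Call:
send_rows(xyz=[[0,0,-0.025],[0,0,-0.025],[0,0,-0.025],[0,0,-0.02],[0,0,-0.0137],[0,0,0],[0,0,0]], delta_rot=[[0,0,0],[0,0,0],[0,0,0],[0,0,0],[0,0,0],[0,0,0],[0,0,0]])

```text
clock: 2.05
position: [0.4603, 0.1854, 0.101]
ee_rot: [-0.0, 0.178, 0.984, 0.0]
contact_force: [-0.3, -0.0, 0.4]
width: 0.085
gripper_force: 0.0
```

Call:
send_rows(xyz=[[0,0,0],[0,0,0],[0,0,0],[0,0,0],[0,0,0],[0,0,0],[0,0,0],[0,0,0]], delta_rot=[[0,0,0],[0,0,0],[0,0,0],[0,0,0],[0,0,0],[0,0,0],[0,0,0],[0,0,0]], gripper=0, force=80)

```text
clock: 2.85
position: [0.4611, 0.1845, 0.1011]
ee_rot: [0.0, 0.179, 0.984, 0.0]
contact_force: [-0.6, -0.2, 3.6]
width: 0.0107
gripper_force: 78.1
```

Call:
send_rows(xyz=[[0,0,0.02],[0,0,0.035],[0,0,0.04],[0,0,0.045],[0,0,0.03],[0,0,0],[0,0,0]], delta_rot=[[0,0,0],[0,0,0],[0,0,0],[0,0,0],[0,0,0],[0,0,0],[0,0,0]])

```text
clock: 3.55
position: [0.4605, 0.1844, 0.2704]
ee_rot: [-0.0, 0.179, 0.984, 0.0]
contact_force: [0.1, 0.3, -0.8]
width: 0.0106
gripper_force: 78.0
```

```bash
cat > plan.py <<'E'
from h import *
from scipy.spatial.transform import Rotation as Rn
H=np.array([.4810,-.1585,0]); yaw=np.radians(12.9); L=.0891
xh=np.array([np.cos(yaw),np.sin(yaw),0]); yh=np.array([-np.sin(yaw),np.cos(yaw),0]); z=np.array([0,0,1.])
c,s_=np.cos(np.radians(42)),np.sin(np.radians(42))
def axes(side): # side +1 left
    o=side*yh; return o, -c*o-s_*z, -s_*o+c*z   # outward, down-slope, normal
def target(side,s,perp): # tip centre s along ramp past lid edge, perp above ramp (m)
    o,dn,n=axes(side); tip=H+60e-3*o+56e-3*z+s*dn+perp*n
    up=np.cos(np.radians(48))*o+np.sin(np.radians(48))*z
    y0=yh                        # vertical tool: tool y along housing y, z down
    R0=np.column_stack([np.cross(y0,-z),y0,-z])
    return tip+L*up, Rn.from_rotvec(-side*np.radians(42)*xh)*Rn.from_matrix(R0)
def cur():
    st=readout.get_state(); w,x,y,q=st['ee_rot']; return st,st['position'],Rn.from_quat([x,y,q,w])
def tip():
    st,p,R=cur(); return p+L*R.as_matrix()[:,2]
def rel(side): # tip in (s, perp, x) mm
    o,dn,n=axes(side); d=tip()-H-60e-3*o-56e-3*z; return (np.array([d@dn,d@n,d@xh])*1e3).round(2)
def rotdelta(Rt): return np.degrees((Rt*cur()[2].inv()).as_rotvec()).round(2)
E
python3 - <<'E'
from plan import *
st,p,R=cur(); print(p,st['width'],st['gripper_force'],st['contact_force'])
for sd in(1,-1):
    t,Rt=target(sd,-.010,.030); print(sd,t,(t-p).round(4),rotdelta(Rt)); print(axes(sd))
E
```

```text
[0.46051915 0.18437568 0.27042803] 0.010631712317691274 78.04124236106873 [ 0.11265083  0.33475949 -0.77089399]
1 [ 0.45711736 -0.05422291  0.15119985] [-0.0034 -0.2386 -0.1192] [-42.49   2.86  31.99]
(array([-0.22325012,  0.97476119,  0.        ]), array([ 0.16590717, -0.72438874, -0.66913061]), array([ 0.14938349, -0.65224255,  0.74314483]))
-1 [ 0.50488264 -0.26277709  0.15119985] [ 0.0444 -0.4472 -0.1192] [42.49 -2.87 31.99]
(array([ 0.22325012, -0.97476119, -0.        ]), array([-0.16590717,  0.72438874, -0.66913061]), array([-0.14938349,  0.65224255,  0.74314483]))
```

Call:
send_rows(xyz=[[-0.0004,-0.0298,-0.007],[-0.0004,-0.0298,-0.007],[-0.0004,-0.0298,-0.007],[-0.0004,-0.0298,-0.007],[-0.0004,-0.0298,-0.007],[-0.0004,-0.0298,-0.007],[-0.0004,-0.0298,-0.007],[-0.0004,-0.03,-0.007],[0,0,-0.025],[0,0,-0.023],[0,0,-0.015],[0,0,0]], delta_rot=[[-5.31,0.36,4.0],[-5.31,0.36,4.0],[-5.31,0.36,4.0],[-5.31,0.36,4.0],[-5.31,0.36,4.0],[-5.31,0.36,4.0],[-5.31,0.36,4.0],[-5.31,0.36,4.0],[0,0,0],[0,0,0],[0,0,0],[0,0,0]])

```text
clock: 4.75
position: [0.4544, -0.0547, 0.148]
ee_rot: [0.036, -0.107, 0.928, -0.356]
contact_force: [0.4, -0.3, -0.5]
width: 0.0107
gripper_force: 78.1
```

Run:
```python
from plan import *
st,p,R=cur(); print(p,st['qpos'].round(2),st['width'],st['contact_force'].round(2))
t,Rt=target(1,-.010,.030); print((t-p).round(4),rotdelta(Rt),rel(1))
d=grab('wrist'); a=d['color']; 
e=grab('scene'); cv2.imwrite('pics/c1.png',np.hstack([cv2.resize(a,(400,300)),cv2.resize(e['color'][100:280,180:420],(400,300))])[...,::-1])
```

```text
[ 0.45443933 -0.05471056  0.14799776] [ 0.3   0.24  2.01 -0.83  1.13 -1.04] 0.010690060384125503 [ 0.39 -0.29 -0.53]
[0.0027 0.0005 0.0032] [ 0.06 -0.54 -0.  ] [-7.96 27.44 -3.34]
```

View pics/c1.png

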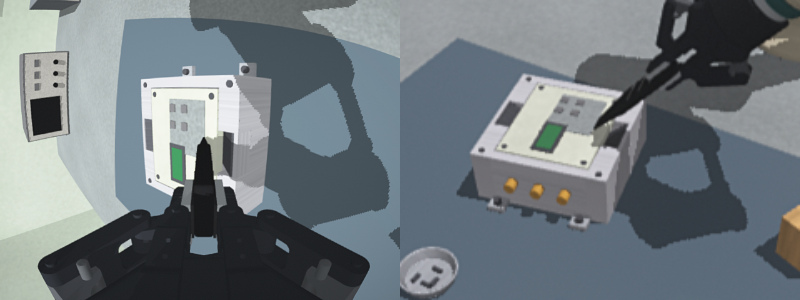

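The wedge hangs over the left pocket: tip at (203,140) in the wrist half and (600,120) in the scene half. I'll close in on the ramp.

Call:
send_rows(xyz=[[0,0.005,-0.0045],[0,0.005,-0.0045],[0,0.0048,-0.0041],[0,0,0],[0,0,0]], delta_rot=[[0,-0.5,0],[0,0,0],[0,0,0],[0,0,0],[0,0,0]])

```text
clock: 5.35
position: [0.4577, -0.0391, 0.1387]
ee_rot: [0.044, -0.104, 0.927, -0.357]
contact_force: [0.5, 0.1, 0.2]
width: 0.0106
gripper_force: 78.2
```

```bash
cat > lid.py <<'E'
from plan import *
def lid(n='top'):
    # heights of lid left/right edges relative to rim, mm, by plane fit
    d=grab(n); P=cloud(d); q=P-H; a=q@xh*1e3; b=q@yh*1e3; h=P[...,2]*1e3
    sat=np.ptp(d['color'].astype(int),axis=-1); br=d['color'].min(-1)
    rim=((abs(a)>73)&(abs(a)<82)&(abs(b)<82)|(abs(b)>68)&(abs(b)<84)&(abs(a)>32)&(abs(a)<82))&(h>68)&(h<80)
    lm=(abs(a)<66)&(abs(b)<56)&(h>68)&(h<92)&(br>100)
    def fit(m):
        A=np.c_[a[m],b[m],np.ones(m.sum())]; y=h[m]
        for _ in range(4):
            k=np.linalg.lstsq(A,y,rcond=None)[0]; r=abs(A@k-y); g=r<max(1.0,2.5*np.median(r)); A,y=A[g],y[g]
        return k,len(y),np.median(r)
    kr,nr,_=fit(rim); kl,nl,r=fit(lm)
    f=lambda k,x,y:k@[x,y,1]
    return n,'L %.2f R %.2f'%tuple(f(kl,0,s)-f(kr,0,s) for s in(60,-60)),nr,nl,round(r,2)
E
python3 - <<'E'
from lid import *
st,p,R=cur(); print(p,st['contact_force'].round(2)); print(rel(1),rotdelta(target(1,0,0)[1]))
print(lid()); print(lid('scene'))
E
```

```text
[ 0.45771594 -0.03910163  0.13870499] [0.52 0.08 0.18]
[-12.48  11.11   4.55] [ 0.    0.48 -0.04]
('top', 'L 0.88 R 0.82', 1703, 4017, np.float64(0.91))
('scene', 'L 0.89 R 0.83', 604, 1483, np.float64(0.65))
```

Call:
send_rows(xyz=[[-0.0024,0.0015,-0.003],[-0.0024,0.0015,-0.0029],[0,0,0],[0,0,0],[0,0,0]], delta_rot=[[0,0.5,0],[0,0,0],[0,0,0],[0,0,0],[0,0,0]])

```text
clock: 5.95
position: [0.4529, -0.0364, 0.1328]
ee_rot: [0.04, -0.105, 0.928, -0.356]
contact_force: [0.3, -0.2, -0.9]
width: 0.0104
gripper_force: 78.2
```

Run:
```python
from plan import *
st,p,R=cur(); print(p,st['contact_force'].round(2)); print(rel(1),rotdelta(target(1,0,0)[1]))
```

```text
[ 0.45286776 -0.03638821  0.13276378] [ 0.29 -0.23 -0.87]
[-11.29   4.02  -0.16] [-0.   -0.01 -0.01]
```

Call:
send_rows(xyz=[[-0.0002,0.0007,-0.0007],[-0.0001,0.0006,-0.0008],[0,0,0]], delta_rot=[[0,0,0],[0,0,0],[0,0,0]])

```text
clock: 6.25
position: [0.4525, -0.035, 0.1311]
ee_rot: [0.04, -0.105, 0.928, -0.356]
contact_force: [0.4, 1.3, -1.0]
width: 0.0106
gripper_force: 78.2
```

Call:
send_rows(xyz=[[-0.0001,0.0007,-0.0007],[0,0,0],[0,0,0]], delta_rot=[[0,0,0],[0,0,0],[0,0,0]])

```text
clock: 6.55
position: [0.4524, -0.0343, 0.1305]
ee_rot: [0.04, -0.105, 0.928, -0.356]
contact_force: [1.1, 0.7, -1.8]
width: 0.0105
gripper_force: 78.2
```

Call:
send_rows(xyz=[[-0.0001,0.0006,-0.0008],[0,0,0],[0,0,0]], delta_rot=[[0,0,0],[0,0,0],[0,0,0]])

```text
clock: 6.85
position: [0.4524, -0.0341, 0.1301]
ee_rot: [0.04, -0.105, 0.927, -0.357]
contact_force: [0.8, -1.0, 1.3]
width: 0.0108
gripper_force: 78.2
```

Call:
send_rows(xyz=[[-0.0001,0.0006,-0.0008],[0,0,0],[0,0,0]], delta_rot=[[0,0,0],[0,0,0],[0,0,0]])

```text
clock: 7.15
position: [0.4524, -0.0338, 0.1296]
ee_rot: [0.04, -0.105, 0.927, -0.357]
contact_force: [-0.3, -2.9, 3.6]
width: 0.0107
gripper_force: 78.2
```

Run:
```python
from plan import *
st,p,R=cur(); print(p,st['contact_force'].round(2)); print(rel(1),rotdelta(target(1,0,0)[1]))
```

```text
[ 0.45238397 -0.03377504  0.12960132] [-0.3  -2.9   3.58]
[-11.13   0.06  -0.06] [ 0.1  -0.   -0.02]
```

Call:
send_rows(xyz=[[0.0001,-0.0005,0.0005],[0.0005,-0.0023,-0.0021],[0.0005,-0.0023,-0.0021],[0.0005,-0.0022,-0.0021],[0.0005,-0.0023,-0.0021],[0.0005,-0.0022,-0.0021],[0.0006,-0.0023,-0.0021],[0.0005,-0.0022,-0.002],[0.0005,-0.0023,-0.0021],[0,0,0],[0,0,0],[0,0,0]], delta_rot=[[0,0,0],[0,0,0],[0,0,0],[0,0,0],[0,0,0],[0,0,0],[0,0,0],[0,0,0],[0,0,0],[0,0,0],[0,0,0],[0,0,0]])

```text
clock: 8.35
position: [0.457, -0.0521, 0.1131]
ee_rot: [0.041, -0.105, 0.928, -0.356]
contact_force: [1.0, -3.7, 5.1]
width: 0.0108
gripper_force: 78.4
```

```bash
cat > chk.py <<'E'
import sys
from lid import *
sd=int(sys.argv[1]); st,p,R=cur(); print(p,st['contact_force'].round(2),st['width']); print(rel(sd),rotdelta(target(sd,0,0)[1]))
print(lid()); print(lid('scene'))
E
python3 chk.py 1
```

```text
[ 0.45698241 -0.05206865  0.11306007] [ 0.99 -3.7   5.06] 0.010801957861415445
[13.94  0.29  0.41] [ 0.03  0.03 -0.03]
('top', 'L 2.13 R 0.70', 1717, 3935, np.float64(0.89))
('scene', 'L 2.03 R 0.93', 663, 1577, np.float64(0.71))
```

Call:
send_rows(xyz=[[0.0004,-0.0017,-0.0016],[0.0004,-0.0017,-0.0016],[0.0004,-0.0017,-0.0015],[0,0,0],[0,0,0],[0,0,0]], delta_rot=[[0,0,0],[0,0,0],[0,0,0],[0,0,0],[0,0,0],[0,0,0]])

```text
clock: 9.05
position: [0.4585, -0.057, 0.1086]
ee_rot: [0.041, -0.105, 0.928, -0.356]
contact_force: [0.8, -1.7, 6.6]
width: 0.011
gripper_force: 78.8
```

```bash
python3 chk.py 1
```

```text
[ 0.45846445 -0.05695968  0.10856173] [ 0.82 -1.67  6.63] 0.011042488271411141
[20.74  0.34  0.82] [ 0.01  0.07 -0.04]
('top', 'L 4.24 R 1.00', 1666, 3991, np.float64(0.91))
('scene', 'L 4.42 R 0.74', 657, 1561, np.float64(0.72))
```

Call:
send_rows(xyz=[[-0.0008,0.0035,0.0032],[-0.0016,0.007,0.0065],[-0.0016,0.007,0.0065],[-0.0016,0.0071,0.0065],[0,0,0.02],[0,0,0.03],[0,0,0.025],[0,0,0.01]], delta_rot=[[0,0,0],[0,0,0],[0,0,0],[0,0,0],[0,0,0],[0,0,0],[0,0,0],[0,0,0]])

```text
clock: 9.95
position: [0.4528, -0.0302, 0.2163]
ee_rot: [0.042, -0.105, 0.929, -0.354]
contact_force: [0.3, 0.3, -0.8]
width: 0.0106
gripper_force: 78.4
```

Call:
send_rows(xyz=[[0.0043,-0.0192,0],[0.0043,-0.0192,0],[0.0043,-0.0192,0],[0.0043,-0.0192,0],[0.0043,-0.0192,0],[0.0043,-0.0192,0],[0.0043,-0.0192,0],[0.0043,-0.0192,0],[0.0043,-0.0192,0],[0.0043,-0.0192,0],[0.0043,-0.0192,0],[0.0043,-0.0192,0]], delta_rot=[[6.82,1.56,0],[6.82,1.56,0],[6.82,1.56,0],[6.82,1.56,0],[6.82,1.56,0],[6.82,1.56,0],[6.82,1.56,0],[6.82,1.56,0],[6.82,1.56,0],[6.82,1.56,0],[6.82,1.56,0],[6.82,1.56,0]])

```text
clock: 11.15
position: [0.505, -0.2637, 0.2147]
ee_rot: [-0.039, -0.104, 0.927, 0.358]
contact_force: [0.5, 0.9, -0.7]
width: 0.0107
gripper_force: 78.5
```

Call:
send_rows(xyz=[[0,0,0],[0,0,0],[0,0,0],[0,0,0]], delta_rot=[[0,0,0],[0,0,0],[0,0,0],[0,0,0]])

```text
clock: 11.55
position: [0.5039, -0.2612, 0.2174]
ee_rot: [-0.039, -0.106, 0.928, 0.355]
contact_force: [0.2, 0.0, -0.5]
width: 0.011
gripper_force: 78.6
```

```bash
python3 chk.py -1; python3 -c "
from plan import *
print(readout.get_state()['qpos'].round(2)); t,_=target(-1,-.01,.008); print(t-cur()[1])"
```

```text
[ 0.50394151 -0.26119516  0.21738997] [ 0.19  0.02 -0.49] 0.01102843483078444
[-53.02  80.1   -0.49] [ 0.14  0.17 -0.07]
('top', 'L 4.46 R 0.69', 1647, 3992, np.float64(0.91))
('scene', 'L 4.36 R 0.89', 644, 1518, np.float64(0.71))
[-0.83  0.61  1.18  0.37  1.99 -2.59]
[ 0.00435773 -0.01576073 -0.08274407]
```

Call:
send_rows(xyz=[[0.0011,-0.004,-0.02],[0.0011,-0.004,-0.025],[0.0011,-0.004,-0.025],[0.0011,-0.0038,-0.0127],[0,0,0],[0,0,0],[0,0,0]], delta_rot=[[0.1,0.2,0],[0,0,0],[0,0,0],[0,0,0],[0,0,0],[0,0,0],[0,0,0]])

```text
clock: 12.35
position: [0.5081, -0.2783, 0.1336]
ee_rot: [-0.041, -0.105, 0.927, 0.357]
contact_force: [0.3, -0.0, -1.1]
width: 0.0106
gripper_force: 78.6
```

```bash
python3 -c "
from plan import *
st,p,R=cur();print(st['qpos'].round(3),st['contact_force'].round(1)); t,Rt=target(-1,-.01,.003); print((t-p).round(4),rel(-1),rotdelta(Rt))"
```

```text
[-0.842  0.687  1.239  0.343  1.868 -2.648] [ 0.3 -0.  -1.1]
[ 0.0008 -0.0021 -0.0025] [-10.01   6.4   -0.45] [-0.04 -0.14 -0.02]
```

Call:
send_rows(xyz=[[0.0003,-0.0013,-0.0015],[0.0003,-0.0013,-0.0015],[0,0,0]], delta_rot=[[0,0,0],[0,0,0],[0,0,0]])

```text
clock: 12.65
position: [0.5086, -0.2813, 0.13]
ee_rot: [-0.042, -0.104, 0.927, 0.357]
contact_force: [0.2, 0.1, -0.3]
width: 0.0107
gripper_force: 78.6
```

Call:
send_rows(xyz=[[0.0001,-0.0007,-0.0007],[0,0,0],[0,0,0]], delta_rot=[[0,0,0],[0,0,0],[0,0,0]])

```text
clock: 12.95
position: [0.5087, -0.2817, 0.1294]
ee_rot: [-0.042, -0.104, 0.927, 0.357]
contact_force: [-0.3, 0.6, -1.2]
width: 0.0106
gripper_force: 78.7
```

Call:
send_rows(xyz=[[0.0001,-0.0006,-0.0008],[0,0,0],[0,0,0]], delta_rot=[[0,0,0],[0,0,0],[0,0,0]])

```text
clock: 13.25
position: [0.5086, -0.2818, 0.1289]
ee_rot: [-0.042, -0.104, 0.927, 0.358]
contact_force: [-1.3, 1.2, 2.0]
width: 0.0104
gripper_force: 78.7
```

```bash
python3 -c "
from plan import *
st,p,R=cur();print(st['qpos'].round(3),st['contact_force'].round(1)); t,Rt=target(-1,-.01,.003); print(rel(-1),rotdelta(Rt))"
```

```text
[-0.845  0.696  1.235  0.342  1.866 -2.652] [-1.3  1.2  2. ]
[-9.45  0.82 -0.8 ] [-0.16 -0.19 -0.02]
```

Call:
send_rows(xyz=[[-0.0001,0.0003,0.0003],[-0.0005,0.0021,-0.002],[-0.0005,0.0021,-0.002],[-0.0005,0.0022,-0.0019],[-0.0005,0.0021,-0.002],[-0.0005,0.0021,-0.002],[-0.0005,0.0022,-0.0019],[-0.0005,0.0021,-0.002],[-0.0004,0.0021,-0.0019],[0,0,0],[0,0,0],[0,0,0]], delta_rot=[[0,0,0],[0,0,0],[0,0,0],[0,0,0],[0,0,0],[0,0,0],[0,0,0],[0,0,0],[0,0,0],[0,0,0],[0,0,0],[0,0,0]])

```text
clock: 14.45
position: [0.5051, -0.2652, 0.114]
ee_rot: [-0.041, -0.105, 0.927, 0.357]
contact_force: [1.0, 0.4, 6.8]
width: 0.0105
gripper_force: 79.4
```

```bash
python3 chk.py -1; python3 -c "
from plan import *
print(cur()[0]['qpos'].round(3))"
```

```text
[ 0.50508766 -0.26517412  0.11396728] [1.04 0.36 6.77] 0.010510343327240044
[13.15  0.85 -0.43] [-0.05 -0.1   0.01]
('top', 'L 4.19 R 1.09', 1668, 3908, np.float64(0.89))
('scene', 'L 4.42 R 1.42', 666, 1581, np.float64(0.76))
[-0.834  0.687  1.293  0.344  1.815 -2.659]
```

Call:
send_rows(xyz=[[-0.0004,0.0017,-0.0016],[-0.0004,0.0018,-0.0016],[-0.0004,0.0017,-0.0016],[-0.0004,0.0018,-0.0017],[-0.0004,0.0017,-0.0016],[-0.0004,0.0018,-0.0016],[0,0,0],[0,0,0],[0,0,0]], delta_rot=[[0,0,0],[0,0,0],[0,0,0],[0,0,0],[0,0,0],[0,0,0],[0,0,0],[0,0,0],[0,0,0]])

```text
clock: 15.45
position: [0.5028, -0.2547, 0.1044]
ee_rot: [-0.041, -0.105, 0.927, 0.357]
contact_force: [0.2, -0.3, 6.8]
width: 0.0107
gripper_force: 79.5
```

```bash
python3 chk.py -1; python3 -c "
from plan import *
print(cur()[0]['qpos'].round(3))"
```

```text
[ 0.50280718 -0.25472349  0.10438067] [ 0.16 -0.25  6.76] 0.01072197721566075
[27.52  0.88 -0.29] [-0.05 -0.08  0.01]
('top', 'L 4.36 R 6.01', 1690, 3924, np.float64(0.88))
('scene', 'L 4.16 R 6.28', 635, 1450, np.float64(0.61))
[-0.827  0.683  1.327  0.346  1.783 -2.664]
```

Call:
send_rows(xyz=[[-0.0003,0.0015,-0.0014],[-0.0004,0.0014,-0.0013],[-0.0003,0.0015,-0.0013],[-0.0003,0.0014,-0.0013],[0,0,0],[0,0,0],[0,0,0]], delta_rot=[[0,0,0],[0,0,0],[0,0,0],[0,0,0],[0,0,0],[0,0,0],[0,0,0]])

```text
clock: 16.25
position: [0.5015, -0.249, 0.099]
ee_rot: [-0.041, -0.104, 0.928, 0.357]
contact_force: [0.0, -0.3, 6.6]
width: 0.0107
gripper_force: 79.5
```

```bash
python3 chk.py -1
```

```text
[ 0.50149985 -0.2490181   0.09900282] [ 0.   -0.33  6.57] 0.010685024823078412
[35.46  0.79 -0.29] [-0.04 -0.09  0.02]
('top', 'L 4.37 R 8.89', 1657, 4068, np.float64(0.92))
('scene', 'L 4.03 R 8.59', 605, 1595, np.float64(0.72))
```

Call:
send_rows(xyz=[[-0.0002,0.0011,-0.001],[0,0,0],[0,0,0],[0,0,0]], delta_rot=[[0,0,0],[0,0,0],[0,0,0],[0,0,0]])

```text
clock: 16.75
position: [0.5013, -0.248, 0.098]
ee_rot: [-0.041, -0.104, 0.928, 0.357]
contact_force: [1.1, -0.1, 6.1]
width: 0.011
gripper_force: 79.6
```

```bash
python3 chk.py -1
```

```text
[ 0.50130045 -0.24795934  0.09802455] [ 1.13 -0.1   6.14] 0.010997542633370274
[36.92  0.78 -0.25] [-0.04 -0.09  0.02]
('top', 'L 4.22 R 9.58', 1647, 4006, np.float64(0.89))
('scene', 'L 4.21 R 9.16', 600, 1525, np.float64(0.66))
```

Call:
send_rows(xyz=[[0.0008,-0.0036,0.0034],[0.0015,-0.0064,0.006],[0.0015,-0.0065,0.006],[0.0015,-0.0065,0.006],[0.0015,-0.0065,0.006],[0.0015,-0.0065,0.006],[0,0,0.02],[0,0,0.03],[0,0,0.025],[0,0,0.01],[0,0,0]], delta_rot=[[0,0,0],[0,0,0],[0,0,0],[0,0,0],[0,0,0],[0,0,0],[0,0,0],[0,0,0],[0,0,0],[0,0,0],[0,0,0]])

```text
clock: 17.95
position: [0.51, -0.2854, 0.2161]
ee_rot: [-0.04, -0.104, 0.928, 0.354]
contact_force: [0.6, 0.2, -1.5]
width: 0.0105
gripper_force: 78.6
```

Call:
send_rows(xyz=[[-0.0047,0.0207,0],[-0.0047,0.0207,0],[-0.0047,0.0207,0],[-0.0047,0.0207,0],[-0.0047,0.0207,0],[-0.0047,0.0207,0],[-0.0047,0.0207,0],[-0.0047,0.0207,0],[-0.0047,0.0207,0],[-0.0047,0.0207,0],[-0.0047,0.0207,0],[-0.0047,0.0207,0]], delta_rot=[[-6.82,-1.56,0],[-6.82,-1.56,0],[-6.82,-1.56,0],[-6.82,-1.56,0],[-6.82,-1.56,0],[-6.82,-1.56,0],[-6.82,-1.56,0],[-6.82,-1.56,0],[-6.82,-1.56,0],[-6.82,-1.56,0],[-6.82,-1.56,0],[-6.82,-1.56,0]])

```text
clock: 19.15
position: [0.4528, -0.034, 0.2154]
ee_rot: [0.041, -0.104, 0.927, -0.357]
contact_force: [-0.8, -0.6, -1.3]
width: 0.011
gripper_force: 78.7
```

Call:
send_rows(xyz=[[0,0,0],[0,0,0],[0,0,0],[0,0,0]], delta_rot=[[0,0,0],[0,0,0],[0,0,0],[0,0,0]])

```text
clock: 19.55
position: [0.453, -0.0368, 0.2158]
ee_rot: [0.039, -0.102, 0.929, -0.355]
contact_force: [0.2, -0.4, -0.9]
width: 0.0104
gripper_force: 78.8
```

```bash
python3 chk.py 1; python3 -c "
from plan import *
t,_=target(1,-.011,.005); print(t-cur()[1])"
```

```text
[ 0.45298691 -0.03681815  0.21577856] [ 0.22 -0.39 -0.89] 0.010448584525353003
[-66.53  65.75  -0.48] [-0.18 -0.02  0.34]
('top', 'L 4.33 R 9.53', 1699, 4038, np.float64(0.88))
('scene', 'L 4.11 R 9.31', 639, 1486, np.float64(0.64))
[ 0.00031226 -0.00030449 -0.08265192]
```

Call:
send_rows(xyz=[[0,0,-0.02],[0,0,-0.025],[0,0,-0.025],[0,0,-0.0127],[0,0,0],[0,0,0],[0,0,0]], delta_rot=[[-0.1,0,0.2],[0,0,0],[0,0,0],[0,0,0],[0,0,0],[0,0,0],[0,0,0]])

```text
clock: 20.35
position: [0.4537, -0.0353, 0.134]
ee_rot: [0.041, -0.105, 0.928, -0.356]
contact_force: [0.3, -0.0, -1.3]
width: 0.0111
gripper_force: 78.8
```

```bash
python3 -c "
from plan import *
st,p,R=cur();print(st['contact_force'].round(1)); t,Rt=target(1,-.011,.0008); print((t-p).round(4),rel(1),rotdelta(Rt))"
```

```text
[ 0.3 -0.  -1.3]
[-0.0011  0.0009 -0.0038] [-12.72   4.29   0.99] [-0.06  0.07 -0.01]
```

Call:
send_rows(xyz=[[-0.0011,0.0009,-0.0038],[0.0006,-0.0028,-0.0026],[0.0007,-0.0028,-0.0026],[0.0006,-0.0028,-0.0026],[0.0007,-0.0029,-0.0026],[0.0006,-0.0028,-0.0026],[0.0007,-0.0028,-0.0026],[0.0006,-0.0028,-0.0026],[0.0007,-0.0029,-0.0027],[0.0006,-0.0028,-0.0026],[0.0007,-0.0028,-0.0026],[0,0,0]], delta_rot=[[0,0,0],[0,0,0],[0,0,0],[0,0,0],[0,0,0],[0,0,0],[0,0,0],[0,0,0],[0,0,0],[0,0,0],[0,0,0],[0,0,0]])

```text
clock: 21.55
position: [0.459, -0.063, 0.1033]
ee_rot: [0.04, -0.105, 0.928, -0.356]
contact_force: [1.3, -4.0, 3.5]
width: 0.0106
gripper_force: 78.7
```

```bash
python3 chk.py 1
```

```text
[ 0.45896889 -0.06297989  0.10330795] [ 1.29 -4.01  3.55] 0.01060401015546397
[28.7   0.41 -0.08] [ 0.01 -0.01 -0.07]
('top', 'L 7.01 R 9.32', 1748, 4081, np.float64(0.89))
('scene', 'L 6.69 R 9.26', 547, 1563, np.float64(0.7))
```

Call:
send_rows(xyz=[[0.0003,-0.0014,-0.0013],[0.0003,-0.0014,-0.0013],[0.0003,-0.0014,-0.0013],[0.0003,-0.0013,-0.0012],[0,0,0],[0,0,0],[0,0,0]], delta_rot=[[0,0,0],[0,0,0],[0,0,0],[0,0,0],[0,0,0],[0,0,0],[0,0,0]])

```text
clock: 22.35
position: [0.46, -0.0682, 0.0984]
ee_rot: [0.04, -0.105, 0.928, -0.356]
contact_force: [1.2, -1.9, 5.7]
width: 0.0106
gripper_force: 79.2
```

```bash
python3 chk.py 1
```

```text
[ 0.45999307 -0.06819423  0.09843732] [ 1.18 -1.9   5.65] 0.010628082116796337
[35.9   0.34 -0.26] [ 0.   -0.   -0.06]
('top', 'L 9.33 R 9.30', 1690, 4027, np.float64(0.88))
('scene', 'L 9.13 R 9.61', 507, 1589, np.float64(0.73))
```

Call:
send_rows(xyz=[[-0.0008,0.0036,0.0034],[-0.0015,0.0065,0.006],[-0.0015,0.0065,0.006],[-0.0015,0.0065,0.006],[-0.0015,0.0065,0.006],[-0.0015,0.0065,0.006],[0,0,0.02],[0,0,0.03],[0,0,0.025],[0,0,0.01],[0,0,0]], delta_rot=[[0,0,0],[0,0,0],[0,0,0],[0,0,0],[0,0,0],[0,0,0],[0,0,0],[0,0,0],[0,0,0],[0,0,0],[0,0,0]])

```text
clock: 23.55
position: [0.4516, -0.0304, 0.2162]
ee_rot: [0.041, -0.105, 0.928, -0.354]
contact_force: [0.1, 0.6, -0.8]
width: 0.0109
gripper_force: 78.8
```

Call:
send_rows(xyz=[[0.0011,0.0271,0.0067],[0.0011,0.0271,0.0067],[0.0011,0.0271,0.0067],[0.0011,0.0271,0.0067],[0.0011,0.0271,0.0067],[0.0011,0.0271,0.0067],[0.0011,0.0271,0.0067],[0.0011,0.0271,0.0067],[0,0,0],[0,0,0],[0,0,0],[0,0,0]], delta_rot=[[5.31,-0.36,-4.0],[5.31,-0.36,-4.0],[5.31,-0.36,-4.0],[5.31,-0.36,-4.0],[5.31,-0.36,-4.0],[5.31,-0.36,-4.0],[5.31,-0.36,-4.0],[5.31,-0.36,-4.0],[0,0,0],[0,0,0],[0,0,0],[0,0,0]])

```text
clock: 24.75
position: [0.4594, 0.1846, 0.2688]
ee_rot: [-0.001, 0.178, 0.984, -0.0]
contact_force: [-0.3, 0.6, -0.0]
width: 0.0108
gripper_force: 78.8
```

```bash
cat > pl.py <<'E'
from lid import *
st,p,R=cur(); Rt=Rn.from_quat([.179,.984,0,0]); print(p,(np.array([.4605,.1845,.1011])-p).round(4),rotdelta(Rt),st['contact_force'].round(1))
# actual wedge from depth (top and scene): black points in region
for n in('top','scene'):
    d=grab(n); P=cloud(d); C=d['color'].max(-1); X,Y,Z=P[...,0],P[...,1],P[...,2]
    m=(np.hypot(X-.4605,Y-.1845)<.05)&(C<90)
    for lo in(.07,.09,.12,.14,.16,.18,.20,.22): 
        k=m&(Z>lo)&(Z<lo+.02)
        if k.sum()>10: print(n,lo,k.sum(),P[k].mean(0).round(4))
print(lid())
E
python3 pl.py
```

```text
[0.45939165 0.18460235 0.26880101] [ 1.100e-03 -1.000e-04 -1.677e-01] [ 0.03 -0.1  -0.1 ] [-0.3  0.6 -0. ]
top 0.2 13 [0.4639 0.1784 0.2103]
top 0.22 20 [0.4652 0.1759 0.2327]
scene 0.18 75 [0.4629 0.1841 0.1913]
scene 0.2 99 [0.4645 0.1845 0.2107]
scene 0.22 132 [0.4665 0.1854 0.231 ]
('top', 'L 9.08 R 9.49', 1727, 3521, np.float64(0.83))
```

Call:
send_rows(xyz=[[0.0011,0,-0.025],[0,0,-0.035],[0,0,-0.03],[0,0,-0.016],[0,0,0],[0,0,0],[0,0,0]], delta_rot=[[0,0,0],[0,0,0],[0,0,0],[0,0,0],[0,0,0],[0,0,0],[0,0,0]])

```text
clock: 25.6
position: [0.4621, 0.1851, 0.1652]
ee_rot: [0.001, 0.179, 0.984, 0.001]
contact_force: [-0.1, 0.3, -1.1]
width: 0.0109
gripper_force: 78.8
```

Run:
```python
from plan import *
st,p,R=cur(); print(p,(np.array([.4605,.1845,.1011])-p).round(4),rotdelta(Rn.from_quat([.179,.984,0,0])),st['contact_force'].round(1))
a=grab('wrist')['color'][120:420,160:480]; e=grab('scene')['color']
cv2.imwrite('pics/p1.png',np.hstack([cv2.resize(a,(400,375)),cv2.resize(e[150:275,370:503],(400,375),interpolation=cv2.INTER_CUBIC)])[...,::-1])
```

```text
[0.46211295 0.18512224 0.16516227] [-0.0016 -0.0006 -0.0641] [-0.08  0.16 -0.05] [-0.1  0.3 -1.1]
```

View pics/p1.png

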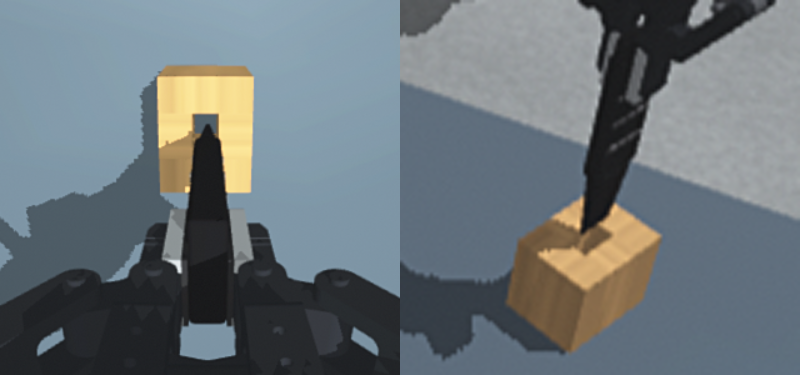

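The tip at (207,128) in the wrist half sits over the slot at (205,125). In the scene half it is just above the slot at (590,230).

Call:
send_rows(xyz=[[-0.001,-0.0005,-0.005],[0,0,-0.01],[0,0,-0.01],[0,0,0],[0,0,0],[0,0,0]], delta_rot=[[0,0,0],[0,0,0],[0,0,0],[0,0,0],[0,0,0],[0,0,0]])

```text
clock: 26.3
position: [0.4601, 0.1844, 0.1389]
ee_rot: [-0.0, 0.179, 0.984, 0.0]
contact_force: [1.4, -0.0, -0.6]
width: 0.011
gripper_force: 78.8
```

Run:
```python
from plan import *
st,p,R=cur(); print(p,(np.array([.4605,.1845,.1011])-p).round(4),rotdelta(Rn.from_quat([.179,.984,0,0])),st['contact_force'].round(1))
```

```text
[0.46009277 0.18440132 0.13885366] [ 0.0004  0.0001 -0.0378] [-0.06  0.   -0.04] [ 1.4 -0.  -0.6]
```

Call:
send_rows(xyz=[[0.0004,0,-0.01],[0,0,-0.01],[0,0,-0.01],[0,0,-0.004],[0,0,0],[0,0,0]], delta_rot=[[0,0,0],[0,0,0],[0,0,0],[0,0,0],[0,0,0],[0,0,0]])

```text
clock: 26.9
position: [0.4605, 0.1844, 0.1048]
ee_rot: [-0.0, 0.179, 0.984, 0.0]
contact_force: [0.5, 0.1, -1.7]
width: 0.0106
gripper_force: 78.8
```

Call:
send_rows(xyz=[[0,0,-0.001],[0,0,-0.001],[0,0,-0.001],[0,0,0],[0,0,0]], delta_rot=[[0,0,0],[0,0,0],[0,0,0],[0,0,0],[0,0,0]])

```text
clock: 27.4
position: [0.4604, 0.1843, 0.1019]
ee_rot: [0.0, 0.179, 0.984, 0.0]
contact_force: [0.9, 0.6, -0.9]
width: 0.0103
gripper_force: 78.8
```

Call:
send_rows(xyz=[[0,0,-0.001],[0,0,0],[0,0,0]], delta_rot=[[0,0,0],[0,0,0],[0,0,0]])

```text
clock: 27.7
position: [0.4606, 0.1844, 0.1011]
ee_rot: [0.0, 0.179, 0.984, 0.001]
contact_force: [-0.4, -0.2, 2.0]
width: 0.0108
gripper_force: 79.3
```

Call:
send_rows(xyz=[[0,0,0],[0,0,0],[0,0,0],[0,0,0],[0,0,0],[0,0,0],[0,0,0],[0,0,0]], delta_rot=[[0,0,0],[0,0,0],[0,0,0],[0,0,0],[0,0,0],[0,0,0],[0,0,0],[0,0,0]], gripper=0.085)

```text
clock: 28.5
position: [0.4604, 0.1843, 0.1008]
ee_rot: [-0.0, 0.179, 0.984, 0.0]
contact_force: [-0.1, 0.1, -0.3]
width: 0.0851
gripper_force: 0.0
```

Call:
send_rows(xyz=[[0,0,0.015],[0,0,0.03],[0,0,0.04],[0,0,0.04],[-0.03,0,0.02],[-0.04,0,0],[-0.04,0,0],[-0.03,0,0],[0,0,0],[0,0,0]], delta_rot=[[0,0,0],[0,0,0],[0,0,0],[0,0,0],[0,0,0],[0,0,0],[0,0,0],[0,0,0],[0,0,0],[0,0,0]])

```text
clock: 29.5
position: [0.3204, 0.1844, 0.2462]
ee_rot: [0.001, 0.178, 0.984, 0.001]
contact_force: [0.1, 0.4, 0.6]
width: 0.0846
gripper_force: 0.0
```

Run:
```python
from lid import *
print(lid(),lid('scene'))
for n in('top','scene'):
    d=grab(n); P=cloud(d); C=d['color'].max(-1); X,Y,Z=P[...,0],P[...,1],P[...,2]
    m=(np.hypot(X-.4605,Y-.1845)<.05)&(C<90)
    k=m&(Z>.147)&(Z<.16); print(n,k.sum(),P[k].mean(0).round(4),np.median(Z[k]))
    k=m&(Z>.066)&(Z<.16); r=cv2.minAreaRect((P[k][:,:2]*1e3).astype(np.float32)); print(r)
    cv2.imwrite(f'pics/e_{n}.png',d['color'][...,::-1])
```

```text
('top', 'L 9.30 R 9.23', 1693, 4078, np.float64(0.91)) ('scene', 'L 9.04 R 9.27', 597, 1518, np.float64(0.65))
top 184 [0.4587 0.1836 0.1521] 0.15214721580548585
((459.25811767578125, 183.5655975341797), (11.753602027893066, 35.81759262084961), 69.33213806152344)
scene 113 [0.4648 0.184  0.1518] 0.1522046217783205
((462.35711669921875, 183.77664184570312), (13.678102493286133, 38.42597198486328), 67.37841796875)
```

View pics/e_scene.png

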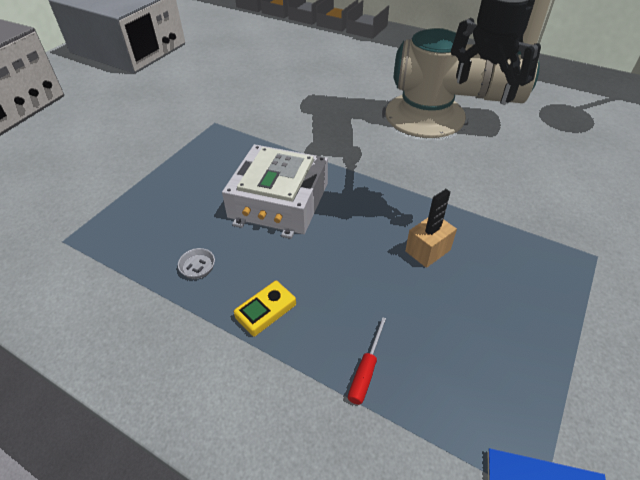

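The wedge stands upright in its stand at (437,225). The lid is raised evenly at (277,172), the bystanders haven't moved, and the arm is clear.

```bash
python3 -c "
from rig import order
print(order.sign_off())"
```

```text
the job is handed in; nothing more can be done
None
```

I handed the job in at about 30 s: the lid stands about 9.2 mm up on both sides by camera measurement, the wedge is back upright in its stand, and the tester, screwdriver and dish look unmoved; the sign-off gave no verdict.

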